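Unhook the clip bin and file it in the top tray

TASK

Lift the yellow bin of binder clips up off its hooks, keeping it level so no clip falls out, and stand it on the cork mat and let go. Then take it again by its two long sides and set it down gently, lengthwise between the two high end walls, flat on the floor of the top blue tray, with both clips still in it. Leave everything else as it is.

Things in the scene. Friction and masses are not known exactly. Their poses are not given: they have to be found in the camera images.
- clip_bin: Yellow open-topped plastic bin, 100 long (its x) x 62 wide (its y) x 70 mm high, walls and floor 5 mm thick, about 0.2 kg with its clips. Origin: centre of its underside; z up. It starts hanging in one of the rack's three bays, underside 120 mm above the plank, front (-x) end towards the robot. On the mat its two long sides are free to be gripped (62 mm).
- front_wall (a point): Middle of the top edge of the yellow bin's front (-x) end wall, 5 mm thick, 47.5 mm from the bin's centre and 70 mm above its underside. While the bin hangs, only this wall can be gripped: pinched from above along the bin's x, one finger in the bin and one in front (dividers stand too close to the sides, the rack is behind).
- hang_bar (a point): Middle of the steel bar by which the yellow bin hangs, over its back (+x) end: 6 mm thick, 54 mm long along the bin's y, axis at bin x = +47.5, z = 108 mm, on two uprights rising from the back wall's top (z = 70), so a window 35 mm high lies under it, through which the hooks reach. Bar top at z = 111 mm.
- clip1: Black binder clip with steel wire handles, 40 x 18 x 32 mm, lying loose in the middle part of the yellow bin's floor. Origin: centre of its underside.
- clip2: Second binder clip, the same, lying loose in the back (+x) part of the yellow bin's floor. Origin: centre of its underside.
- rack: Fixed dark wire rack, 270 mm wide, 235 high, with three bays along its y (centres at y = -84, 0, +84 mm), open to -x (the robot's side). Origin: on the plank under the centre of the middle bin; a hung bin's origin is at rack x = 0, z = 120, with the rack's yaw. Wire dividers at y = -126, -42, 42, 126, from the back to x = -53, z = 132 to 188, 8 mm clear of the bins.
- hooks (a point): On the rack, middle bay, midway between its two hook tips at their top (rack x = 41.5, z = 235 mm). Each bay has two upturned hooks, 28 mm apart, whose tips stand before (-x of) the bin's bar. The bin comes away along rack -x while raised about 19 mm (over 10: the bar clears the tips; under 28: its back wall would hit the hooks from below). Rack and stack may change sides.
- tray_stack: Fixed stack of three blue plastic trays, 116 (its x) x 142 (its y) mm, 179 mm high. Origin: centre of its underside.
- top_tray (a point): Centre of the floor of the topmost tray, 104 mm above the plank; axes as the stack's. Empty; inside 108 mm long in x between end walls 75 mm high (4 mm thick), 134 mm wide in y between side lips 14 mm high. The bin fits lengthwise along x, either way round, with 4 mm spare at each end; fingers have room only at its long sides.
- mat: Cork mat fixed on the plank, 150 (x) x 140 (y) x 3 mm. Origin: centre of its underside. The free place to stand the bin.
- grey_bin: Grey bin with black rubber blocks. It hangs like the clip bin, same shape and size, in one of the other two bays. Leave it alone.
- green_bin: Green bin with brass plugs. It hangs like the clip bin, same shape and size, in one of the other two bays. Leave it alone.
- punch: Chrome hole punch with black base, 105 x 60 x 57 mm high, loose bystander. Origin: centre of its underside.
- tape: Roll of masking tape lying flat, 104 mm across, 36 mm high, loose bystander. Origin: centre of its underside.
- pen_tray: Low blue tray 155 x 60 mm with two black marker pens in it, 25 mm high, loose bystander. Origin: centre of its underside.
- glue: White glue bottle, 56 mm across, 170 mm high, loose bystander standing between rack and tray stack. Origin: centre of its underside.
Mind the look-alikes: they are no part of the job. Leave any pink look-alike of the mat alone.

How it is judged:
By the outcome, as a careful person would: the job done as asked, in the order asked, and still so for the second after the job is handed in, with the robot touching nothing.
It also fails if it takes over 64 s, if anything falls off the work surface, if the arm or the gripper's body presses on something with over 40 N, if the wrist force passes 120 N, or if a joint passes its speed limit or range.

ROBOT

A 7-joint arm with a two-finger parallel gripper is mounted at the origin on the work surface. World frame = base frame: x ahead of the robot, y to its left, z up, the work surface at z = 0. Lengths are in mm, angles in rad, forces in N, time in s.
With the tool pointing down it reaches from about 425 to 1025 mm from the base axis. Payload 3.6 kg.
Tool frame: the origin (TCP) lies between the finger pads, 19 mm behind the fingertips; this is the grasp point; z points along the fingers, y is the direction in which the jaws open and shut (so a half turn about z gives the same grasp; the last joint's range is limited). The gripper opens to 85 mm and grips with 20 to 120 N. Pads are 22 mm wide; open, the fingers measure 114 mm over their backs; the gripper's body (76 mm by 85 mm) begins 54 mm behind the grasp point. The pads swing forward as they close: fully open they stand 13 mm farther back than shut.
Start: joints at [-1.196, 0.591, 0.048, 1.609, -0.033, 0.943, -0.034], TCP at [327.562, 646.786, 250.002] pointing down, gripper open.
Joint ranges: [-2.69, 2.69], [-0.47, 2.24], [-1.27, 1.36], [0.19, 2.51], [-1.53, 4.68], [0.08, 2.07], [-3.09, 3.09]. Speed limits (rad/s): [2.57, 2.57, 3.14, 3.14, 3.14, 3.14, 3.14].

INTERFACE

Orientations are given as a unit quaternion [x, y, z, w].
In Python, from plant import telemetry, capture, workorder, boxes_of, regions_of, tip_of gives the robot as it stands.
- The arm moves only by the tool carry_out, never from a script. Its argument "moves" is a list of rows, each an object with "linear": the shift along the tool's x, y, z in cm, a list of three; "angular": the turn, a rotation vector about the tool's x, y, z in degrees, a list of three; "hand": the opening, from 0 (shut) to 1 (fully open). A call has 1 to 10 rows; each row shifts and turns the commanded pose from where the row before left it, along the tool's axes as they then stand; what a row does not reach is not made up. A row lasts 1/12 s, in which the tool goes at most 41.7 mm and 7.16 degrees, less where a joint would pass 70% of its speed; a pose out of reach is approached as far as the arm can. A call with a gripper value outside its range is refused whole. The fingers move at their own pace and stop on an object; the grip force is fixed at half the most. Time passes only in rows, so rows that do not move let the fingers close. It gives the time, the measured TCP pose, the force and the opening at its end, in the units of the state.
- telemetry.sense(): the state, without advancing time (a new reading comes with each control period).
- capture(name): name is "side" or "top"; returns a dict with "color" (420x560x3 uint8, red, green, blue), "fx", "fy", "cx", "cy" (pixels), "cam_to_world" (4x4, takes a point from camera to world coordinates). Camera axes: x right, y up, looking along -z (the intrinsics and any distortion apply to the point x, -y, -z); pixel columns grow to the right and rows downward; lengths in mm; the calibration is good to about 2 mm. A picture is of the moment at which its call begins. There is no depth.
- workorder.finish_job(): hands the job in, once; it reports no verdict.
Trained networks look in a picture, given as the dict that the camera call returned (one of the last four; its "shot" number tells which), for a name from the list of things; names that differ only in an ending like _2 or _b are one class to them, and where a whole thing is asked for, a point or a joint stands for the part that bears it (a point fixed in the world has none). Each returns a list of dicts, best first, with "conf" (0 to 1); they miss things now and then, are a little off and sometimes report something else, mostly with a low value. They report only what shows in the picture. A call takes as long as a camera call. They do not tell look-alikes from the thing itself.
- boxes_of(picture, target): "box" ([left, top, width, height] in pixels, round what is visible of it).
- regions_of(picture, target): "pixels" (420x560 bool, what is visible of it) and "box" ([left, top, width, height] in pixels, round what is visible of it).
- tip_of(picture, target): "point" ([column, row] in pixels: a listed point, or the origin of a listed thing).
The state is a dict: "time_s": time; "joint_positions": joint angles; "joint_vel": joint speeds; "joint_torque": joint torques, N m; "tcp_pos": TCP position; "orientation": TCP orientation; "ft_force": force on the tool from outside, world axes, zero at the start; "torque": the same for the moment, N m; "opening": finger opening in mm.
Only numpy, scipy, OpenCV 4.12 (cv2) and the standard library are available. Lean on these libraries where they do the work, as an engineer would, in place of code of your own. Each camera call takes 0.05 s, during which the arm holds its last target. There are 200 camera calls.

## Working session

There is one attempt and no reset: what is moved stays moved. The work goes in short steps, Python scripts to look and compute and a tool call to move; the robot and the scene stay as the last step left them, time stands still between calls to the robot, and variables do not carry over. Pictures are saved under pics/ and viewed, about 8 in all and at most 12, crops included, and the job is handed in when it is done.

Besides the shell and the picture viewer there is one more tool, called after "Call:" as name([rows], argument=value, ...), one row to a line, values as JSON. carry_out: Moves the arm, as the interface text tells. Its arguments: {"type":"object","properties":{"moves":{"type":"array","items":{"type":"object","properties":{"linear":{"type":"array","items":{"type":"number"}},"angular":{"type":"array","items":{"type":"number"}},"hand":{"type":"number"}}}}},"required":["moves"]}

```bash
ls; mkdir -p pics
python3 - <<'E'
from plant import telemetry, capture
import cv2,numpy as np
s=telemetry.sense();print(s)
for n in("side","top"):
    p=capture(n);cv2.imwrite(f"pics/{n}0.png",p["color"][:,:,::-1]);print(n,p.keys(),p["fx"],p["fy"],p["cx"],p["cy"],np.round(p["cam_to_world"],3).tolist(),{k:v for k,v in p.items() if k not in("color",)} .get("distortion"))
E
```

```text
pics
{'time_s': 0.0, 'joint_positions': array([-1.19548965,  0.59215696,  0.04830336,  1.60983821, -0.0332913 ,
        0.94269785, -0.03368508]), 'joint_vel': array([-9.30217710e-04, -1.43341329e-03, -1.55052374e-05,  6.72107933e-04,
       -5.77646298e-04,  1.29934983e-03,  9.34837328e-04]), 'joint_torque': array([-5.12608733e-05, -5.48679471e+01,  1.54664777e+00, -1.98116881e+01,
        9.41985694e-03,  8.77793762e-03, -6.38707519e-06]), 'tcp_pos': array([327.20863558, 646.07248432, 248.80776466]), 'orientation': array([ 2.32215242e-01,  9.72663747e-01, -1.13061909e-03, -1.98051210e-04]), 'ft_force': array([ 0.41658047, -0.00528537, -0.26672559]), 'torque': array([ 0.05569896,  0.02495837, -0.0257073 ]), 'opening': 85.676114677475}
side dict_keys(['color', 'fx', 'fy', 'cx', 'cy', 'cam_to_world', 'shot']) 519.5463044396304 519.5463044396304 276.70341209357923 209.68713091352902 [[0.699, 0.375, -0.608, -427.843], [-0.715, 0.377, -0.589, -830.424], [0.008, 0.847, 0.531, 980.213], [0.0, 0.0, 0.0, 1.0]] None
top dict_keys(['color', 'fx', 'fy', 'cx', 'cy', 'cam_to_world', 'shot']) 501.29221896836236 501.29221896836236 283.75260861792185 206.28945807098378 [[-0.02, 0.985, -0.171, 307.842], [-1.0, -0.019, 0.006, 84.744], [0.002, 0.171, 0.985, 1395.944], [0.0, 0.0, 0.0, 1.0]] None
```

View pics/side0.png

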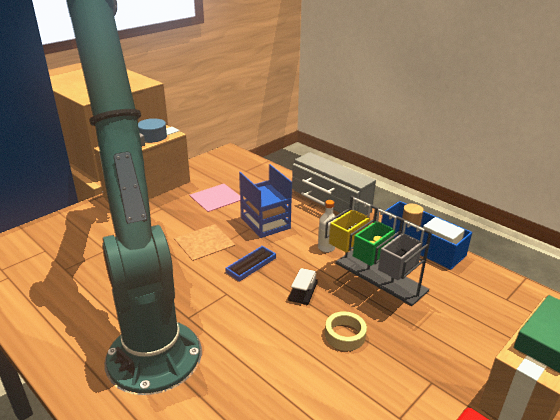

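View pics/top0.png

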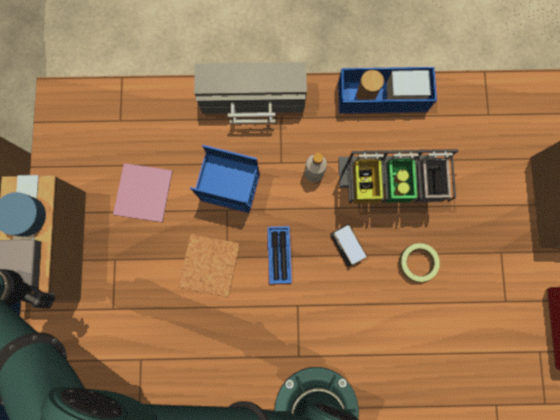

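The side view shows the yellow bin in the left (+y) bay at about (349,230) and the stack at (266,205). The top view shows the yellow bin at (369,180), the cork mat at (210,265), the pink mat at (143,192), the stack at (227,180) and the glue at (316,168).

```bash
cat > h.py <<'E'
import numpy as np, cv2
from plant import telemetry, capture, boxes_of, regions_of, tip_of
def ray(p,uv):
    d=np.array([(uv[0]-p["cx"])/p["fx"],-(uv[1]-p["cy"])/p["fy"],-1.]);M=p["cam_to_world"]
    d=M[:3,:3]@d;return M[:3,3],d/np.linalg.norm(d)
def proj(p,X):
    M=np.asarray(p["cam_to_world"]);c=M[:3,:3].T@(np.asarray(X,float)-M[:3,3])
    return np.array([p["cx"]+p["fx"]*c[0]/-c[2],p["cy"]+p["fy"]*c[1]/c[2]])
def atz(p,uv,z):
    o,d=ray(p,uv);return o+d*(z-o[2])/d[2]
def tri(p,a,q,b):
    A=np.zeros((3,3));y=np.zeros(3)
    for o,d in(ray(p,a),ray(q,b)):
        P=np.eye(3)-np.outer(d,d);A+=P;y+=P@o
    X=np.linalg.solve(A,y);return X,[np.round(proj(p,X)-a,1).tolist(),np.round(proj(q,X)-b,1).tolist()]
E
python3 - <<'E'
from h import *
S=capture("side");T=capture("top")
np.set_printoptions(precision=1,suppress=True)
for n in["clip_bin","front_wall","hang_bar","rack","hooks","tray_stack","top_tray","mat","grey_bin","green_bin","clip1","clip2","glue","punch","tape","pen_tray"]:
    a=tip_of(S,n)[:2];b=tip_of(T,n)[:2]
    print(n,[(np.round(x["point"]),round(x["conf"],2)) for x in a],[(np.round(x["point"]),round(x["conf"],2)) for x in b])
    if a and b: print("    ",*tri(S,np.array(a[0]["point"]),T,np.array(b[0]["point"])))
for n in["mat","tray_stack","clip_bin"]:
    for p in(S,T):
        for r in regions_of(p,n)[:2]:
            c,_=cv2.findContours(r["pixels"].astype(np.uint8),0,2);c=max(c,key=cv2.contourArea)
            print(n,r["conf"],r["box"],cv2.minAreaRect(c))
E
```

```text
clip_bin [] [(array([361., 184.]), 0.9)]
front_wall [(array([337., 226.]), 0.59)] [(array([368., 198.]), 0.89)]
     [ 532.3 -129.7  191.7] [[-0.1, 0.0], [0.1, -0.1]]
hang_bar [(array([362., 202.]), 0.76)] [(array([372., 156.]), 0.91)]
     [ 628.5 -136.   230.5] [[-0.4, 0.1], [0.4, -0.4]]
rack [(array([367., 287.]), 0.81), (array([344., 333.]), 0.38)] [(array([388., 195.]), 0.92)]
     [ 577.3 -219.6    2.3] [[-0.6, 0.1], [0.4, -0.4]]
hooks [] [(array([403., 156.]), 0.64), (array([367., 193.]), 0.26)]
tray_stack [(array([268., 222.]), 0.75), (array([198., 241.]), 0.6)] [(array([229., 186.]), 0.71), (array([369., 198.]), 0.42)]
     [616.5 228.   -1.9] [[-1.3, 0.2], [1.1, -1.2]]
top_tray [(array([264., 196.]), 0.91)] [(array([228., 178.]), 0.63)]
     [606.4 224.9 105.4] [[1.6, -0.2], [-1.3, 1.5]]
mat [(array([220., 195.]), 0.55)] [(array([144., 190.]), 0.71), (array([208., 265.]), 0.62)]
     [605.  466.8  10.2] [[-1.1, 0.0], [0.9, -1.1]]
grey_bin [(array([396., 268.]), 0.83), (array([341., 227.]), 0.26)] [(array([430., 184.]), 0.87), (array([363., 186.]), 0.42)]
     [ 579.9 -302.2
[... 1335 characters left out ...]
200195, 56.08921432495117), 11.309932708740234)
tray_stack 0.84 [238.5, 166.3, 52.6, 70.0] ((265.8196105957031, 200.5309295654297), (70.6089096069336, 51.90095901489258), 87.39744567871094)
tray_stack 0.69 [188.8, 144.2, 69.3, 68.6] ((225.17648315429688, 178.7941131591797), (63.786869049072266, 55.78319549560547), 14.03624439239502)
clip_bin 0.71 [328.4, 197.3, 42.8, 55.9] ((348.7777099609375, 222.9520721435547), (29.862184524536133, 54.642024993896484), 37.1847038269043)
clip_bin 0.23 [324.7, 195.1, 104.6, 112.2] ((393.90826416015625, 253.08560180664062), (95.16020202636719, 74.99539184570312), 29.875993728637695)
clip_bin 0.72 [353.0, 155.2, 30.2, 51.2] ((367.5, 179.0), (48.0, 29.0), 90.0)
```

Run:
```python
import cv2
s=cv2.imread("pics/side0.png");t=cv2.imread("pics/top0.png")
a=cv2.resize(t[140:215,330:465],None,fx=5.9,fy=5.9,interpolation=cv2.INTER_CUBIC)[:, :800]
a=cv2.resize(t[140:225,185:465],None,fx=2.85,fy=2.85,interpolation=cv2.INTER_CUBIC)
b=cv2.resize(s[155:305,225:440],None,fx=2.3,fy=2.3,interpolation=cv2.INTER_CUBIC)
import numpy as np
c=np.zeros((600,800,3),np.uint8);c[:a.shape[0],:a.shape[1]]=a;c[250:250+b.shape[0],:b.shape[1]]=b
cv2.imwrite("pics/c1.png",c);print(a.shape,b.shape)
```

```text
(242, 798, 3) (345, 494, 3)
```

View pics/c1.png

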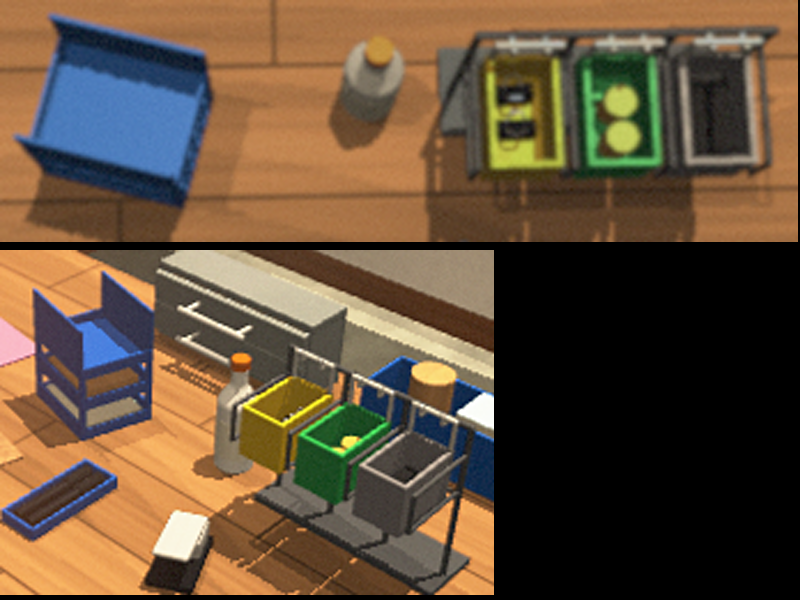

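The crop shows two black clips in the middle and back of the yellow bin, with the front part free. The stack's high end walls face near and far, turned by about 14°. Next I'll fit the planar poses from averaged detections and mask corners, then check them with an overlay.

```bash
cat > fit.py <<'E'
from h import *
from scipy.optimize import least_squares
np.set_printoptions(precision=2,suppress=True)
def R(y): c,s=np.cos(y),np.sin(y);return np.array([[c,-s,0],[s,c,0],[0,0,1]])
def W(q,P): return (R(q[2])@np.atleast_2d(P).T).T+[q[0],q[1],0]
def box(x0,x1,y0,y1,z): return [(x0,y0,z),(x1,y0,z),(x1,y1,z),(x0,y1,z)]
E
cat > f1.py <<'E'
from fit import *
BY=84
RP={"front_wall":(-47.5,BY,190),"hang_bar":(47.5,BY,228),"rack":(0,0,0),"hooks":(41.5,0,235),"clip_bin":(0,BY,120),"green_bin":(0,0,120),"grey_bin":(0,-BY,120)}
TP={"tray_stack":(0,0,0),"top_tray":(0,0,104)}
obsR=[];obsT=[];
for k in range(4):
  for cam in("side","top"):
    p=capture(cam)
    for D,o in((RP,obsR),(TP,obsT)):
      for n,P in D.items():
        r=tip_of(p,n)
        if r and r[0]["conf"]>.5:o.append((p,P,np.array(r[0]["point"]),n,cam))
def fit(o,q0,f=2.):
    g=lambda q:np.concatenate([proj(p,W(q,P)[0])-u for p,P,u,_,_ in o])
    s=least_squares(g,q0,loss="soft_l1",f_scale=f);res=g(s.x).reshape(-1,2)
    for key in sorted({(n,c) for _,_,_,n,c in o}):
        m=[i for i,x in enumerate(o) if x[3:]==key];print(key,len(m),res[m].mean(0),res[m].std(0))
    return s.x
q=fit(obsR,[575,-220,0]);print("rack",q,np.degrees(q[2]))
t=fit(obsT,[610,225,0]);print("stack",t)
# mat: hull corner fit on masks from both cameras; stack yaw from masks
from itertools import product
def maskfit(name,q0,pts,pick,free):
    M=[]
    for cam in("side","top"):
        p=capture(cam)
        for r in regions_of(p,name)[:3]:
            m=r["pixels"].astype(np.uint8);ys,xs=np.nonzero(m)
            if np.hypot(*(np.array([xs.mean(),ys.mean()])-proj(p,W(q0,pick)[0])))<15: M.append((p,m,cam));break
    def cost(q):
        c=0
        for p,m,_ in M:
            h=cv2.convexHull(np.float32([proj(p,x) for x in W(q,pts)]))
            z=np.zeros(m.shape,np.uint8);cv2.fillPoly(z,[np.int32(np.round(h*16)+0)],1,shift=4)
            c+=(z!=m).sum()
        return c
    from scipy.optimize import minimize
    best=min((minimize(cost,np.array(q0)+[0,0,a],method="Nelder-Mead",options=dict(initial_simplex=np.array(q0)+[0,0,a]+np.array([[0,0,0],[8,0,0],[0,8,0],[0,0,.12]]))) for a in(-.2,0,.2)),key=lambda s:s.fun)
    print(name,[m[2] for m in M],best.x,np.degrees(best.x[2]),best.fun);return best.x
m=maskfit("mat",[402,290,-.2],box(-75,75,-70,70,3),(0,0,3),3)
st=maskfit("tray_stack",[t[0],t[1],-.2],box(-58,58,-71,71,0)+box(-58,58,-71,71,179),(0,0,100),3)
np.save("q.npy",[q,st,m])
E
cat > ov.py <<'E'
from fit import *
q,st,m=np.load("q.npy");out=[]
def rect(im,p,P,o,s,col):
    u=[(proj(p,x)+.5-o)*s for x in P];cv2.polylines(im,[np.int32(np.round(np.array(u)*8))],True,col,1,cv2.LINE_AA,3)
c=np.zeros((600,800,3),np.uint8)
def tile(p,cen,sz,s,at):
    o=np.round(proj(p,cen)-np.array(sz)/2);x,y=np.int32(o)
    im=cv2.resize(p["color"][y:y+sz[1],x:x+sz[0],::-1],None,fx=s,fy=s,interpolation=cv2.INTER_CUBIC).copy()
    for z in(50,120): rect(im,p,W(q,box(-50,50,53,115,120 if z==120 else 190)),o,s,(0,0,255))
    rect(im,p,W(q,[(47.5,57,231),(47.5,111,231)]),o,s,(255,0,255))
    for z in(104,179):rect(im,p,W(st,box(-58,58,-71,71,z)),o,s,(0,255,255))
    rect(im,p,W(m,box(-75,75,-70,70,3)),o,s,(0,0,255))
    c[at[1]:at[1]+im.shape[0],at[0]:at[0]+im.shape[1]]=im
S=capture("side");T=capture("top")
for i,(p,s) in enumerate(((T,0),(S,0))):
    tile(p,W(q,[(0,84,170)])[0],(66,74),4,(0,i*300));tile(p,W(st,[(0,0,130)])[0],(66,74),4,(266,i*300));tile(p,W(m,[(0,0,3)])[0],(66,74),4,(532,i*300))
cv2.imwrite("pics/ov.png",c)
E
python3 f1.py; python3 ov.py
```

```text
('clip_bin', 'side') 4 [0.55 2.28] [1.13 1.51]
('clip_bin', 'top') 4 [0.75 1.15] [1.27 1.08]
('front_wall', 'side') 4 [ 0.15 -1.9 ] [1.13 0.97]
('front_wall', 'top') 4 [0.18 0.13] [0.78 1.64]
('green_bin', 'side') 3 [-2.14  1.51] [0.53 1.78]
('green_bin', 'top') 4 [-0.42 -1.92] [1.86 0.93]
('grey_bin', 'side') 4 [-0.12 -2.12] [0.77 0.84]
('grey_bin', 'top') 4 [  2.44 -17.83] [ 5.59 34.46]
('hang_bar', 'side') 4 [-6.66 -2.97] [10.71  4.85]
('hang_bar', 'top') 4 [-1.69 -1.52] [0.56 1.44]
('hooks', 'side') 3 [0.42 0.83] [0.45 0.8 ]
('hooks', 'top') 4 [1.46 1.76] [0.8  1.07]
('rack', 'side') 3 [-0.57  1.94] [0.75 2.55]
('rack', 'top') 4 [ 0.96 -1.64] [1.48 0.69]
rack [ 584.14 -217.72   -0.  ] -0.081204308189064
('top_tray', 'side') 4 [-55.09 -19.76] [59.51 29.83]
('top_tray', 'top') 4 [-0.84 -1.47] [1.99 0.91]
('tray_stack', 'side') 4 [-0.31  1.92] [0.51 1.45]
('tray_stack', 'top') 4 [1.08 1.19] [1.66 0.89]
stack [609.89 226.88   0.  ]
mat ['side', 'top'] [389.56 287.32  -0.22] -12.794686006556036 119.0
tray_stack ['side', 'top'] [605.74 228.18  -0.26] -15.044222659219033 717.0
```

View pics/ov.png

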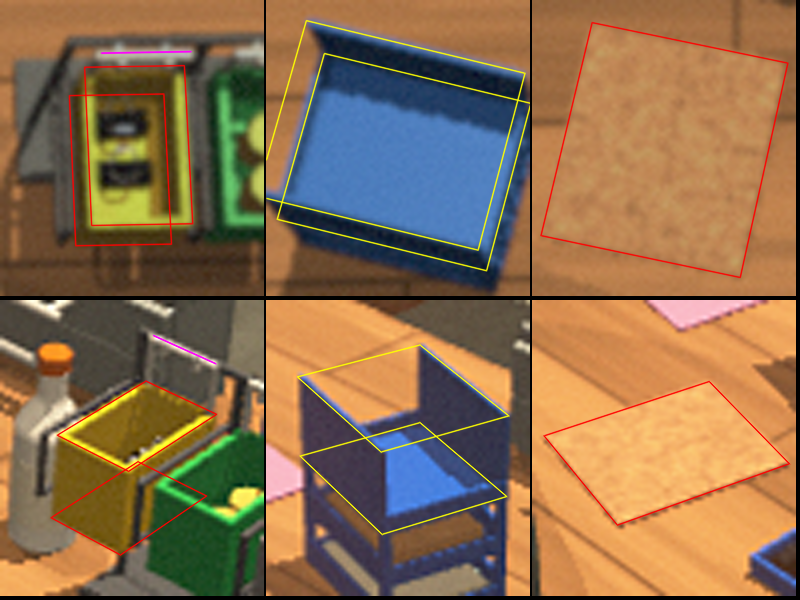

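The overlay agrees with the mat outline and the stack's end walls, and with the bin rim to about 1 px (≈2.4 mm). Now I'll rotate the tool and travel above the front wall.

Call:
carry_out([
  {"angular": [0, 0, 7.02], "linear": [0, 0, -0.5], "hand": 0.45},
  {"angular": [0, 0, 7.02], "linear": [0, 0, -0.5], "hand": 0.45},
  {"angular": [0, 0, 7.02], "linear": [0, 0, -0.5], "hand": 0.45},
  {"angular": [0, 0, 7.02], "linear": [0, 0, -0.5], "hand": 0.45},
  {"angular": [0, 0, 7.02], "linear": [0, 0, -0.5], "hand": 0.45},
  {"angular": [0, 0, 7.02], "linear": [0, 0, -0.5], "hand": 0.45},
  {"angular": [0, 0, 7.02], "linear": [0, 0, -0.5], "hand": 0.45},
  {"angular": [0, 0, 7.02], "linear": [0, 0, -0.5], "hand": 0.45},
  {"angular": [0, 0, 7.02], "linear": [0, 0, -0.5], "hand": 0.45},
  {"angular": [0, 0, 0], "linear": [0, 0, -0.5], "hand": 0.45},
])

```text
time_s: 7.43
tcp_pos: [327.1, 646.9, 300.1]
orientation: [0.708, 0.706, -0.0, 0.0]
ft_force: [-0.0, -0.3, -0.0]
opening: 38.4
```

Call:
carry_out([
  {"linear": [-3.9, 1.04, 0], "angular": [0, 0, 0], "hand": 0.45},
  {"linear": [-3.9, 1.04, 0], "angular": [0, 0, 0], "hand": 0.45},
  {"linear": [-3.9, 1.04, 0], "angular": [0, 0, 0], "hand": 0.45},
  {"linear": [-3.9, 1.04, 0], "angular": [0, 0, 0], "hand": 0.45},
  {"linear": [-3.9, 1.04, 0], "angular": [0, 0, 0], "hand": 0.45},
  {"linear": [-3.9, 1.04, 0], "angular": [0, 0, 0], "hand": 0.45},
  {"linear": [-3.9, 1.04, 0], "angular": [0, 0, 0], "hand": 0.45},
  {"linear": [-3.9, 1.04, 0], "angular": [0, 0, 0], "hand": 0.45},
  {"linear": [-3.9, 1.04, 0], "angular": [0, 0, 0], "hand": 0.45},
  {"linear": [-3.9, 1.04, 0], "angular": [0, 0, 0], "hand": 0.45},
])

```text
time_s: 8.27
tcp_pos: [431.5, 254.9, 300.5]
orientation: [0.706, 0.708, 0.0, 0.0]
ft_force: [0.8, -0.4, -0.1]
opening: 38.3
```

```bash
cat > f2.py <<'E'
from fit import *
from scipy.optimize import minimize
q,st,m=np.load("q.npy")
def hull(p,P):return np.int32(np.round(cv2.convexHull(np.float32([proj(p,x) for x in P]))*16))
def B(x0,x1,y0,y1,z0,z1):return box(x0,x1,y0,y1,z0)+box(x0,x1,y0,y1,z1)
parts=[B(-58,58,-71,71,60,104),B(-58,58,-71,-67,60,118),B(-58,58,67,71,60,118),B(-58,-54,-71,71,60,179),B(54,58,-71,71,60,179)]
M=[]
for cam in("side","top"):
    for i in range(2):
        p=capture(cam);h=cv2.cvtColor(p["color"],cv2.COLOR_RGB2HSV)
        mk=((h[...,0]>105)&(h[...,0]<130)&(h[...,1]>110)).astype(np.uint8)
        mk=cv2.morphologyEx(mk,cv2.MORPH_CLOSE,np.ones((3,3)))
        z=np.zeros(mk.shape,np.uint8);big=np.array([B(-80,80,-95,95,104,185)])[0]
        cv2.fillPoly(z,[hull(p,W(st,big))],1,shift=4);M.append((p,mk,z,cam))
def cost(x,only=None):
    c=0
    for p,mk,z,cam in M:
        if only and cam!=only:continue
        r=np.zeros(mk.shape,np.uint8)
        for P in parts:cv2.fillPoly(r,[hull(p,W(x,P))],1,shift=4)
        c+=((r!=mk)&(z>0)).sum() if cam=="top" else ((r!=mk)&(r|z>0)&(np.arange(420)[:,None]<proj(p,W(x,(-58,0,104))[0])[1])).sum()
    return c
for o in("side","top",None):
    s=min((minimize(cost,st+[0,0,a],args=(o,),method="Nelder-Mead",options=dict(initial_simplex=st+[0,0,a]+np.array([[0,0,0],[6,0,0],[0,6,0],[0,0,.08]]))) for a in(-.05,0,.05)),key=lambda s:s.fun)
    print(o,s.x,np.degrees(s.x[2]),s.fun)
print(telemetry.sense()["tcp_pos"],telemetry.sense()["orientation"])
E
python3 f2.py
```

```text
side [614.48 237.45  -0.74] -42.2998013950822 955.0
top [602.48 226.2   -0.27] -15.460751776486848 302.0
None [603.11 226.89  -0.31] -17.514817540480614 2193.0
[431.85 255.5  300.52] [ 0.71  0.71  0.   -0.  ]
```

Call:
carry_out([
  {"linear": [-3.89, 1.03, 0], "angular": [0, 0, 0], "hand": 0.45},
  {"linear": [-3.89, 1.03, 0], "angular": [0, 0, 0], "hand": 0.45},
  {"linear": [-3.89, 1.03, 0], "angular": [0, 0, 0], "hand": 0.45},
  {"linear": [-3.89, 1.03, 0], "angular": [0, 0, 0], "hand": 0.45},
  {"linear": [-3.89, 1.03, 0], "angular": [0, 0, 0], "hand": 0.45},
  {"linear": [-3.89, 1.03, 0], "angular": [0, 0, 0], "hand": 0.45},
  {"linear": [-3.89, 1.03, 0], "angular": [0, 0, 0], "hand": 0.45},
  {"linear": [-3.89, 1.03, 0], "angular": [0, 0, 0], "hand": 0.45},
  {"linear": [-3.89, 1.03, 0], "angular": [0, 0, 0], "hand": 0.45},
  {"linear": [-3.89, 1.03, 0], "angular": [0, 0, 0], "hand": 0.45},
])

```text
time_s: 9.3
tcp_pos: [535.6, -131.9, 300.0]
orientation: [0.705, 0.709, 0.001, -0.0]
ft_force: [1.3, 0.2, 0.7]
opening: 38.7
```

Call:
carry_out([
  {"linear": [0, 0, 2], "angular": [0, 0, 0], "hand": 0.45},
  {"linear": [0, 0, 3], "angular": [0, 0, 0], "hand": 0.45},
  {"linear": [0, 0, 2], "angular": [0, 0, 0], "hand": 0.45},
  {"linear": [0, 0, 1], "angular": [0, 0, 0], "hand": 0.45},
  {"linear": [0, 0, 0], "angular": [0, 0, 0], "hand": 0.45},
])

```text
time_s: 9.72
tcp_pos: [533.5, -130.2, 217.7]
orientation: [0.706, 0.708, -0.001, -0.002]
ft_force: [0.5, -0.7, 0.3]
opening: 38.9
```

```bash
cat > look.py <<'E'
import sys
from h import *
def look(name,cen,sz,s):
    S=capture("side");T=capture("top");L=[]
    for p in(T,S):
        o=np.int32(np.round(proj(p,cen)-np.array(sz)/2));x,y=np.maximum(o,0)
        L.append(cv2.resize(p["color"][y:y+sz[1],x:x+sz[0],::-1],None,fx=s,fy=s,interpolation=cv2.INTER_CUBIC))
    cv2.imwrite(f"pics/{name}.png",np.hstack(L));st=telemetry.sense();print(st["time_s"],st["tcp_pos"],st["ft_force"],st["opening"],st["orientation"])
    return S,T
if __name__=="__main__": look(sys.argv[1],[float(v) for v in sys.argv[2:5]],(80,90),5)
E
python3 look.py g1 545 -134 200
```

```text
9.8167 [ 535.06116454 -131.45172353  220.3083993 ] [-0.11499406 -0.15265781 -0.60850816] 38.41982597920323 [7.06409466e-01 7.07803344e-01 2.18205314e-04 2.10665902e-04]
```

View pics/g1.png

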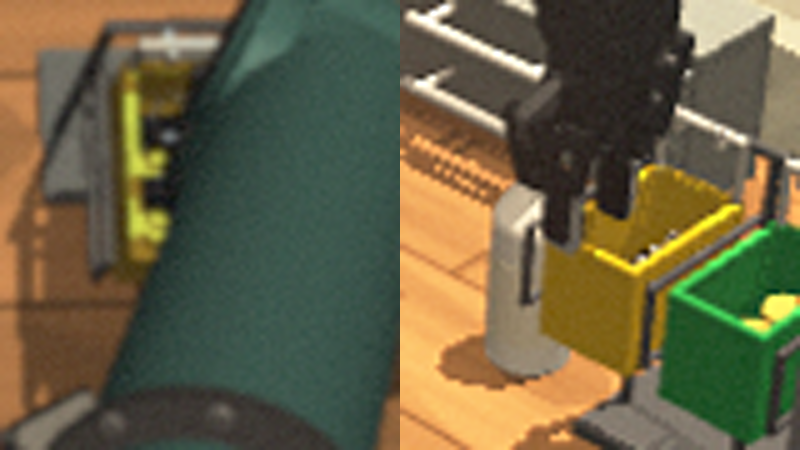

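The fingers straddle the front wall, with tips at about (570,245) and (615,215) and the wall's middle near (590,255) in the side crop. I'll descend, close and wait.

Call:
carry_out([
  {"linear": [-0.1, 0, 1.2], "angular": [0, 0, 0], "hand": 0.45},
  {"linear": [-0.1, 0, 1.2], "angular": [0, 0, 0], "hand": 0.45},
  {"linear": [0, 0, 1.0], "angular": [0, 0, 0], "hand": 0.45},
  {"linear": [0, 0, 0.7], "angular": [0, 0, 0], "hand": 0.45},
  {"linear": [0, 0, 0], "angular": [0, 0, 0], "hand": 0.3},
  {"linear": [0, 0, 0], "angular": [0, 0, 0], "hand": 0.2},
  {"linear": [0, 0, 0], "angular": [0, 0, 0], "hand": 0.1},
  {"linear": [0, 0, 0], "angular": [0, 0, 0], "hand": 0},
  {"linear": [0, 0, 0], "angular": [0, 0, 0], "hand": 0},
  {"linear": [0, 0, 0], "angular": [0, 0, 0], "hand": 0},
])

```text
time_s: 10.65
tcp_pos: [533.9, -134.5, 179.4]
orientation: [0.707, 0.707, 0.0, 0.0]
ft_force: [-2.1, 0.6, 2.1]
opening: 3.9
```

Call:
carry_out([
  {"linear": [0, 0, 0], "angular": [0, 0, 0], "hand": 0},
  {"linear": [0, 0, 0], "angular": [0, 0, 0], "hand": 0},
  {"linear": [0, 0, 0], "angular": [0, 0, 0], "hand": 0},
  {"linear": [0, 0, 0], "angular": [0, 0, 0], "hand": 0},
])

```text
time_s: 10.98
tcp_pos: [533.9, -134.5, 179.3]
orientation: [0.707, 0.707, 0.0, -0.0]
ft_force: [-3.1, -0.1, 4.1]
opening: 4.3
```

Call:
carry_out([
  {"linear": [0, 0, -0.2], "angular": [0, 0, 0], "hand": 0},
  {"linear": [0, 0, -0.4], "angular": [0, 0, 0], "hand": 0},
  {"linear": [0, 0, -0.4], "angular": [0, 0, 0], "hand": 0},
  {"linear": [0, 0, -0.4], "angular": [0, 0, 0], "hand": 0},
  {"linear": [0, 0, -0.3], "angular": [0, 0, 0], "hand": 0},
  {"linear": [0, 0, -0.2], "angular": [0, 0, 0], "hand": 0},
  {"linear": [0, 0, 0], "angular": [0, 0, 0], "hand": 0},
  {"linear": [0, 0, 0], "angular": [0, 0, 0], "hand": 0},
])

```text
time_s: 11.65
tcp_pos: [534.1, -134.3, 198.2]
orientation: [0.707, 0.707, 0.0, 0.0]
ft_force: [0.3, 0.6, -1.6]
opening: 3.8
```

```bash
python3 look.py g2 570 -134 200
```

```text
11.75 [ 533.9494109  -134.25306073  197.9160934 ] [ 0.124587   -0.01010288 -1.3966522 ] 3.850388220069337 [ 7.07335009e-01  7.06878473e-01 -2.45756419e-05 -9.58190942e-05]
```

View pics/g2.png

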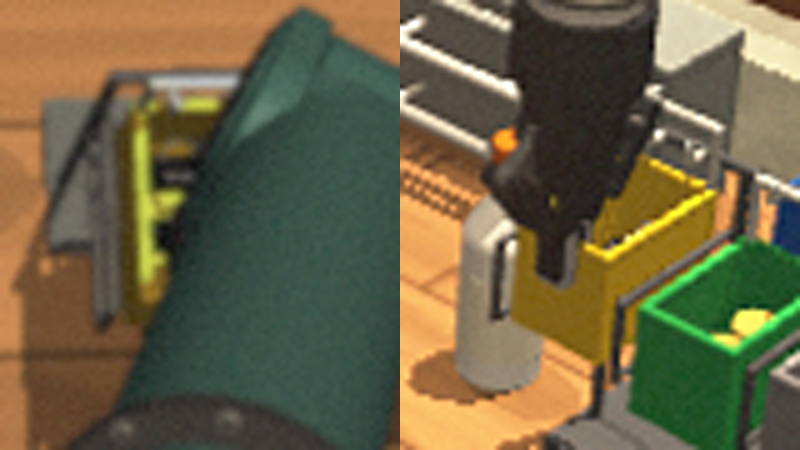

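The bin is raised clear (rim at (605,260)–(715,190) in the side crop) and its full weight is on the hand. Now I'll pull it out along -x.

Call:
carry_out([
  {"linear": [0, -0.3, 0], "angular": [0, 0, 0], "hand": 0},
  {"linear": [0, -0.6, 0], "angular": [0, 0, 0], "hand": 0},
  {"linear": [0, -0.8, 0], "angular": [0, 0, 0], "hand": 0},
  {"linear": [0, -0.8, 0], "angular": [0, 0, 0], "hand": 0},
])

```text
time_s: 12.08
tcp_pos: [507.8, -134.4, 197.8]
orientation: [0.707, 0.707, -0.0, -0.0]
ft_force: [-0.2, -0.6, -2.4]
opening: 4.4
```

Call:
carry_out([
  {"linear": [0, -0.8, 0], "angular": [0, 0, 0], "hand": 0},
  {"linear": [0, -0.8, 0], "angular": [0, 0, 0], "hand": 0},
  {"linear": [0, -0.8, 0], "angular": [0, 0, 0], "hand": 0},
  {"linear": [0, -0.8, 0], "angular": [0, 0, 0], "hand": 0},
  {"linear": [0, -0.6, 0], "angular": [0, 0, 0], "hand": 0},
  {"linear": [0, -0.4, 0], "angular": [0, 0, 0], "hand": 0},
])

```text
time_s: 12.58
tcp_pos: [465.9, -134.3, 198.0]
orientation: [0.708, 0.707, -0.0, -0.0]
ft_force: [-0.2, 0.6, -1.3]
opening: 4.0
```

Call:
carry_out([
  {"linear": [0, 0, -0.5], "angular": [0, 0, 0], "hand": 0},
  {"linear": [0, 0, -1], "angular": [0, 0, 0], "hand": 0},
  {"linear": [0, 0, -1.5], "angular": [0, 0, 0], "hand": 0},
  {"linear": [0, 0, -1.5], "angular": [0, 0, 0], "hand": 0},
  {"linear": [0, 0, -1.5], "angular": [0, 0, 0], "hand": 0},
  {"linear": [0, 0, -1.5], "angular": [0, 0, 0], "hand": 0},
  {"linear": [0, 0, -1], "angular": [0, 0, 0], "hand": 0},
  {"linear": [0, 0, -0.5], "angular": [0, 0, 0], "hand": 0},
])

```text
time_s: 13.25
tcp_pos: [468.4, -134.7, 290.1]
orientation: [0.707, 0.707, 0.001, 0.002]
ft_force: [0.8, -0.6, -1.4]
opening: 4.0
```

```bash
python3 look.py g3 500 -134 230
```

```text
13.35 [ 467.88378248 -134.45109635  289.09975728] [ 0.51912757  1.15559067 -1.99884353] 4.022924339430793 [0.70724512 0.70696717 0.00086637 0.00100526]
```

View pics/g3.png

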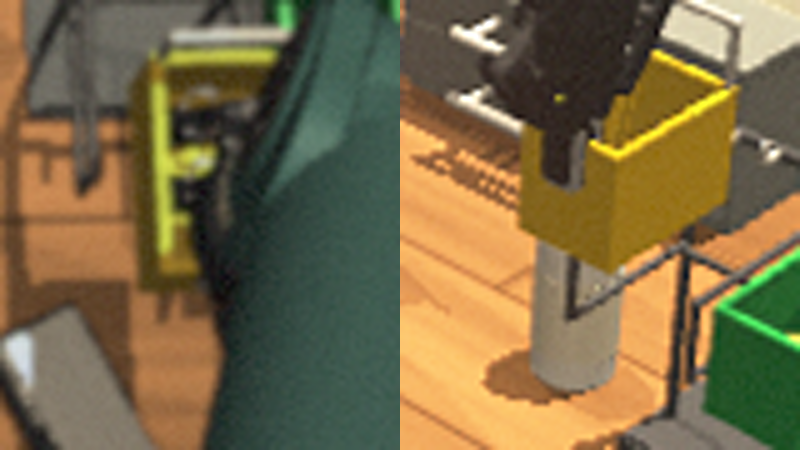

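The bin is free of the rack and level, with both clips inside. Now I'll carry it to the mat, bowing outwards to stay in reach.

Call:
carry_out([
  {"linear": [1, -0.1, 0], "angular": [0, 0, 0], "hand": 0},
  {"linear": [2, -0.2, 0], "angular": [0, 0, 0], "hand": 0},
  {"linear": [2.8, -0.3, 0], "angular": [0, 0, 0], "hand": 0},
  {"linear": [2.8, -0.3, 0], "angular": [0, 0, 0], "hand": 0},
  {"linear": [2.8, -0.3, 0], "angular": [0, 0, 0], "hand": 0},
  {"linear": [2.8, -0.3, 0], "angular": [0, 0, 0], "hand": 0},
  {"linear": [2.8, -0.4, 0], "angular": [0, 0, 0], "hand": 0},
  {"linear": [2.8, -0.6, 0], "angular": [0, 0, 0], "hand": 0},
  {"linear": [2.8, -0.8, 0], "angular": [0, 0, 0], "hand": 0},
  {"linear": [2.8, -0.9, 0], "angular": [0, 0, 0], "hand": 0},
])

```text
time_s: 14.18
tcp_pos: [423.8, 121.5, 287.1]
orientation: [0.707, 0.707, -0.001, -0.0]
ft_force: [0.4, 0.1, -2.4]
opening: 3.9
```

Call:
carry_out([
  {"linear": [2.7, -1, 0], "angular": [0, 0, 0], "hand": 0},
  {"linear": [2.7, -1.1, 0], "angular": [0, 0, 0], "hand": 0},
  {"linear": [2.7, -1.1, 0], "angular": [0, 0, 0], "hand": 0},
  {"linear": [2.7, -1.1, 0], "angular": [0, 0, 0], "hand": 0},
  {"linear": [2.4, -1.1, 0], "angular": [0, 0, 0], "hand": 0},
  {"linear": [2.0, -0.9, 0], "angular": [0, 0, 0], "hand": 0},
  {"linear": [1.4, -0.7, 0], "angular": [0, 0, 0], "hand": 0},
  {"linear": [0.8, -0.4, 0], "angular": [0, 0, 0], "hand": 0},
  {"linear": [0, 0, 0], "angular": [0, 0, 0], "hand": 0},
  {"linear": [0, 0, 0], "angular": [0, 0, 0], "hand": 0},
])

```text
time_s: 15.02
tcp_pos: [350.9, 293.3, 287.4]
orientation: [0.707, 0.707, -0.001, 0.0]
ft_force: [-0.4, 0.3, -2.4]
opening: 4.0
```

Call:
carry_out([
  {"linear": [0, 0, 0.5], "angular": [0, 0, 2], "hand": 0},
  {"linear": [0, 0, 1.5], "angular": [0, 0, 3], "hand": 0},
  {"linear": [0, 0, 2], "angular": [0, 0, 3], "hand": 0},
  {"linear": [0, 0, 2], "angular": [0, 0, 3], "hand": 0},
  {"linear": [0, 0, 2], "angular": [0, 0, 2], "hand": 0},
  {"linear": [0, 0, 2], "angular": [0, 0, 0], "hand": 0},
  {"linear": [0, 0, 2], "angular": [0, 0, 0], "hand": 0},
  {"linear": [0, 0, 1.5], "angular": [0, 0, 0], "hand": 0},
  {"linear": [0, 0, 0.5], "angular": [0, 0, 0], "hand": 0},
  {"linear": [0, 0, 0], "angular": [0, 0, 0], "hand": 0},
])

```text
time_s: 15.85
tcp_pos: [351.4, 292.0, 147.1]
orientation: [0.784, 0.621, -0.001, 0.001]
ft_force: [-0.4, -0.5, -1.8]
opening: 3.6
```

```bash
cat > num.py <<'E'
from plant import telemetry
from scipy.spatial.transform import Rotation as Ro
import numpy as np
s=telemetry.sense();r=Ro.from_quat(s["orientation"]).as_matrix();y=r[:,1]
print(round(s["time_s"],2),np.round(s["tcp_pos"],1),"yaw_y",np.round(np.degrees(np.arctan2(y[1],y[0])),2),"F",np.round(s["ft_force"],1),"z",np.round(r[:,2],3),"op",round(s["opening"],1),"q",np.round(s["joint_positions"],2))
E
python3 num.py
```

```text
15.85 [351.4 292.  147.1] yaw_y -13.18 F [-0.4 -0.5 -1.8] z [-0.002 -0.003 -1.   ] op 3.6 q [-1.03  0.45  0.31  2.29 -0.32  0.44 -0.69]
```

Call:
carry_out([
  {"linear": [0, 0, 0.8], "angular": [0, 0, 0], "hand": 0},
  {"linear": [0, 0, 1.6], "angular": [0, 0, 0], "hand": 0},
  {"linear": [0, 0, 1.6], "angular": [0, 0, 0], "hand": 0},
  {"linear": [0, 0, 1.6], "angular": [0, 0, 0], "hand": 0},
  {"linear": [0, 0, 1.2], "angular": [0, 0, 0], "hand": 0},
  {"linear": [0, 0, 0.6], "angular": [0, 0, 0], "hand": 0},
  {"linear": [0, 0, 0.3], "angular": [0, 0, 0], "hand": 0},
  {"linear": [0, 0, 0], "angular": [0, 0, 0], "hand": 0},
])

```text
time_s: 16.52
tcp_pos: [351.8, 293.8, 71.1]
orientation: [0.783, 0.622, 0.0, 0.0]
ft_force: [-0.3, -0.1, -2.8]
opening: 4.1
```

Call:
carry_out([
  {"linear": [0, 0, 0.2], "angular": [0, 0, 0], "hand": 0},
  {"linear": [0, 0, 0.2], "angular": [0, 0, 0], "hand": 0},
  {"linear": [0, 0, 0], "angular": [0, 0, 0], "hand": 0},
])

```text
time_s: 16.77
tcp_pos: [351.5, 294.0, 67.3]
orientation: [0.783, 0.622, 0.0, -0.0]
ft_force: [-0.1, 0.4, -1.7]
opening: 4.2
```

```bash
python3 num.py
```

```text
16.77 [351.5 294.   67.3] yaw_y -13.03 F [-0.1  0.4 -1.7] z [ 0.001  0.001 -1.   ] op 4.2 q [-0.92  0.61  0.16  2.32 -0.41  0.24 -0.61]
```

Call:
carry_out([
  {"linear": [0, 0, 0.2], "angular": [0, 0, 0], "hand": 0},
  {"linear": [0, 0, 0.1], "angular": [0, 0, 0], "hand": 0},
  {"linear": [0, 0, 0], "angular": [0, 0, 0], "hand": 0},
])

```text
time_s: 17.02
tcp_pos: [351.3, 293.8, 64.0]
orientation: [0.783, 0.622, -0.0, 0.0]
ft_force: [0.4, 0.6, -2.5]
opening: 3.9
```

Call:
carry_out([
  {"linear": [0, 0, 0.1], "angular": [0, 0, 0], "hand": 0},
  {"linear": [0, 0, 0], "angular": [0, 0, 0], "hand": 0},
])

```text
time_s: 17.18
tcp_pos: [351.3, 293.8, 63.0]
orientation: [0.783, 0.622, 0.0, -0.0]
ft_force: [-0.5, -0.6, -1.0]
opening: 4.2
```

Call:
carry_out([
  {"linear": [0, 0, 0.1], "angular": [0, 0, 0], "hand": 0},
  {"linear": [0, 0, 0], "angular": [0, 0, 0], "hand": 0},
])

```text
time_s: 17.35
tcp_pos: [351.4, 293.8, 63.0]
orientation: [0.783, 0.622, 0.0, -0.0]
ft_force: [-0.7, -0.7, 10.9]
opening: 4.2
```

The bin touched the mat at TCP z = 63 mm, with 11 N upward. Now I'll release, rise, shift over the bin's centre and turn.

Call:
carry_out([
  {"linear": [0, 0, 0], "angular": [0, 0, 0], "hand": 0.1},
  {"linear": [0, 0, 0], "angular": [0, 0, 0], "hand": 0.25},
  {"linear": [0, 0, 0], "angular": [0, 0, 0], "hand": 0.35},
  {"linear": [0, 0, -0.5], "angular": [0, 0, 0], "hand": 0.35},
  {"linear": [0, 0, -1.5], "angular": [0, 0, 0], "hand": 0.35},
  {"linear": [0, 0, -3], "angular": [0, 0, 0], "hand": 0.35},
  {"linear": [0, 0, -3], "angular": [0, 0, 0], "hand": 0.35},
  {"linear": [0, 0, -3], "angular": [0, 0, 0], "hand": 0.35},
  {"linear": [0, 0, -3], "angular": [0, 0, 0], "hand": 0.35},
  {"linear": [0, 0, -1], "angular": [0, 0, 0], "hand": 0.35},
])

```text
time_s: 18.18
tcp_pos: [352.8, 294.7, 215.6]
orientation: [0.783, 0.622, 0.003, -0.001]
ft_force: [0.6, 1.5, 0.7]
opening: 29.9
```

Call:
carry_out([
  {"linear": [0, 1, 0], "angular": [0, 0, 0], "hand": 1},
  {"linear": [0, 2, 0], "angular": [0, 0, 0], "hand": 1},
  {"linear": [0, 1.15, 0], "angular": [0, 0, 0], "hand": 1},
  {"linear": [0, 0, 0], "angular": [0, 0, -7], "hand": 1},
  {"linear": [0, 0, 0], "angular": [0, 0, -7], "hand": 1},
  {"linear": [0, 0, 0], "angular": [0, 0, -7], "hand": 1},
  {"linear": [0, 0, 0], "angular": [0, 0, -7], "hand": 1},
  {"linear": [0, 0, 0], "angular": [0, 0, -7], "hand": 1},
  {"linear": [0, 0, 0], "angular": [0, 0, -7], "hand": 1},
  {"linear": [0, 0, 0], "angular": [0, 0, -7], "hand": 1},
])

```text
time_s: 19.02
tcp_pos: [391.8, 283.5, 210.5]
orientation: [0.452, 0.892, -0.001, -0.001]
ft_force: [0.5, 0.4, -0.0]
opening: 85.4
```

Call:
carry_out([
  {"linear": [0, 0, 0], "angular": [0, 0, -7], "hand": 1},
  {"linear": [0, 0, 0], "angular": [0, 0, -7], "hand": 1},
  {"linear": [0, 0, 0], "angular": [0, 0, -7], "hand": 1},
  {"linear": [0, 0, 0], "angular": [0, 0, -7], "hand": 1},
  {"linear": [0, 0, 0], "angular": [0, 0, -7], "hand": 1},
  {"linear": [0, 0, 0], "angular": [0, 0, -6], "hand": 1},
  {"linear": [0, 0, 0], "angular": [0, 0, 0], "hand": 1},
  {"linear": [0, 0, 0], "angular": [0, 0, 0], "hand": 1},
])

```text
time_s: 19.68
tcp_pos: [391.9, 283.6, 210.9]
orientation: [0.115, 0.993, -0.001, -0.001]
ft_force: [-0.6, 0.5, 1.3]
opening: 85.2
```

```bash
python3 num.py; python3 look.py g4 395 284 70
```

```text
19.68 [391.9 283.6 210.9] yaw_y 76.74 F [-0.6  0.5  1.3] z [-0.002 -0.001 -1.   ] op 85.2 q [-0.7   0.35 -0.02  2.18  0.01  0.62  0.61]
19.7833 [391.80170588 283.90488072 211.27739413] [-0.22772359  0.16086164 -0.37105802] 85.02474066464407 [ 1.14970249e-01  9.93368655e-01 -5.08363290e-04 -5.46560362e-04]
```

View pics/g4.png

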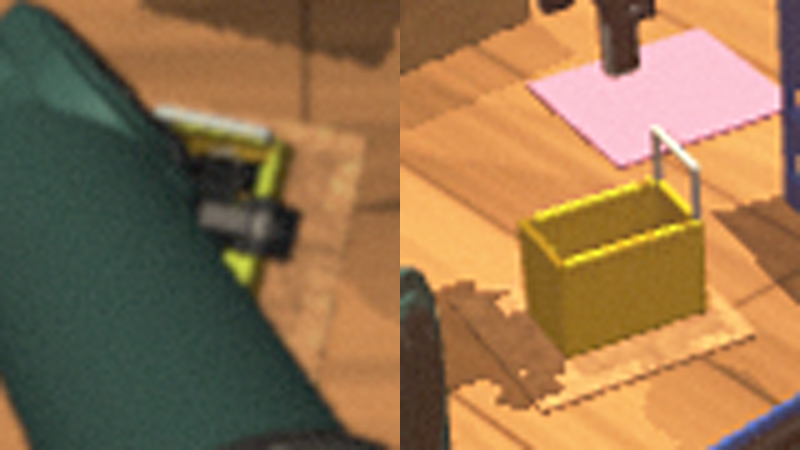

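The bin stands level on the mat at about (615,270) in the side crop, and the fingers are clear. I'll refine the bin and stack poses from colour masks.

```bash
cat > f3.py <<'E'
from fit import *
from scipy.optimize import minimize
q,st,m=np.load("q.npy")
def hull(p,P):return np.int32(np.round(cv2.convexHull(np.float32([proj(p,x) for x in P]))*16))
def B(x0,x1,y0,y1,z0,z1):return box(x0,x1,y0,y1,z0)+box(x0,x1,y0,y1,z1)
def fitbin(p,x0,z0):
    h=cv2.cvtColor(p["color"],cv2.COLOR_RGB2HSV);mk=((h[...,0]>20)&(h[...,0]<33)&(h[...,1]>170)).astype(np.uint8)
    z=np.zeros(mk.shape,np.uint8);cv2.fillPoly(z,[hull(p,W(x0,B(-75,75,-55,55,z0-10,z0+90)))],1,shift=4)
    mk=cv2.morphologyEx(mk*z,cv2.MORPH_CLOSE,np.ones((5,5)));n,l,s,_=cv2.connectedComponentsWithStats(mk);mk=(l==1+np.argmax(s[1:,4])).astype(np.uint8)
    def c(x):
        r=cv2.GaussianBlur(cv2.fillPoly(np.zeros((420*4,560*4),np.uint8),[np.int32(cv2.convexHull(np.float32([(proj(p,v)+.5)*4 for v in W(x,B(-50,50,-31,31,z0,z0+70))])))],255),(1,1),0)
        r=cv2.resize(r,(560,420),interpolation=cv2.INTER_AREA)/255.;return np.abs(r-mk).sum()
    s=min((minimize(c,np.array(x0)+[0,0,a],method="Nelder-Mead",options=dict(initial_simplex=np.array(x0)+[0,0,a]+np.array([[0,0,0],[6,0,0],[0,6,0],[0,0,.06]]))) for a in(-.03,.03)),key=lambda s:s.fun)
    return s.x,s.fun,mk.sum()
E
python3 - <<'E'
from f3 import *
S=capture("side")
x,f,n=fitbin(S,[397.7,283.1,-.227],3);print(x,np.degrees(x[2]),f,n)
E
```

```text
[419.36 303.56  -0.64] -36.88559702987843 736.5999999999999 180
```

Run:
```python
from f3 import *
import f3
S=capture("side");h=cv2.cvtColor(S["color"],cv2.COLOR_RGB2HSV)
for P in [(0,-31,30),(0,-31,10),(-50,0,40),(0,31,72),(0,28,60)]:
    u=np.int32(np.round(proj(S,W([397.7,283.1,-.227],P)[0])));print(P,u,S["color"][u[1],u[0]],h[u[1],u[0]])
np.savez("S.npz",**{k:S[k] for k in S})
```

```text
(0, -31, 30) [210 238] [150 109  35] [ 19 195 150]
(0, -31, 10) [211 243] [146 107  32] [ 20 199 146]
(-50, 0, 40) [191 236] [129  94  32] [ 19 192 129]
(0, 31, 72) [201 218] [233 207  48] [ 26 202 233]
(0, 28, 60) [202 222] [152 112  38] [ 19 191 152]
```

```bash
sed -i 's/h\[...,0\]>20/h[...,0]>16/;s/h\[...,1\]>170/h[...,1]>165/' f3.py
python3 - <<'E'
from f3 import *
S=dict(np.load("S.npz"))
h=cv2.cvtColor(S["color"],cv2.COLOR_RGB2HSV)
x,f,n=fitbin(S,[397.7,283.1,-.227],3);print(x,np.degrees(x[2]),f,n)
E
```

```text
[401.87 285.91  -0.24] -13.675778117321311 41.3843137254902 1007
```

The two bin estimates differ by about (+4, +3) mm between camera and hand, which fits the stated calibration bias. I'll use hand coordinates for the grasp and same-camera comparison for the tray. Now the descent to grip the long sides.

Call:
carry_out([
  {"linear": [0, 0, 1], "angular": [0, 0, 0], "hand": 1},
  {"linear": [0, 0, 2.5], "angular": [0, 0, 0], "hand": 1},
  {"linear": [0, 0, 2.5], "angular": [0, 0, 0], "hand": 1},
  {"linear": [0, 0, 2.5], "angular": [0, 0, 0], "hand": 1},
  {"linear": [0, 0, 2.5], "angular": [0, 0, 0], "hand": 1},
  {"linear": [0, 0, 2], "angular": [0, 0, 0], "hand": 1},
  {"linear": [0, 0, 1.5], "angular": [0, 0, 0], "hand": 1},
  {"linear": [0, 0, 1], "angular": [0, 0, 0], "hand": 1},
  {"linear": [0, 0, 0], "angular": [0, 0, 0], "hand": 1},
  {"linear": [0, 0, 0], "angular": [0, 0, 0], "hand": 1},
])

```text
time_s: 20.72
tcp_pos: [391.6, 284.3, 56.6]
orientation: [0.114, 0.994, -0.0, -0.0]
ft_force: [0.2, -0.2, -0.2]
opening: 85.4
```

```bash
python3 num.py; python3 look.py g5 395 284 50
```

```text
20.72 [391.6 284.3  56.6] yaw_y 76.96 F [ 0.2 -0.2 -0.2] z [-0.001 -0.001 -1.   ] op 85.4 q [-0.71  0.63 -0.01  2.26  0.03  0.25  0.59]
20.8167 [392.16402341 284.76270199  57.62586331] [-0.50250175 -0.39957528 -0.13379431] 85.60878875960104 [1.13560374e-01 9.93530865e-01 4.63999918e-04 4.96925201e-04]
```

View pics/g5.png

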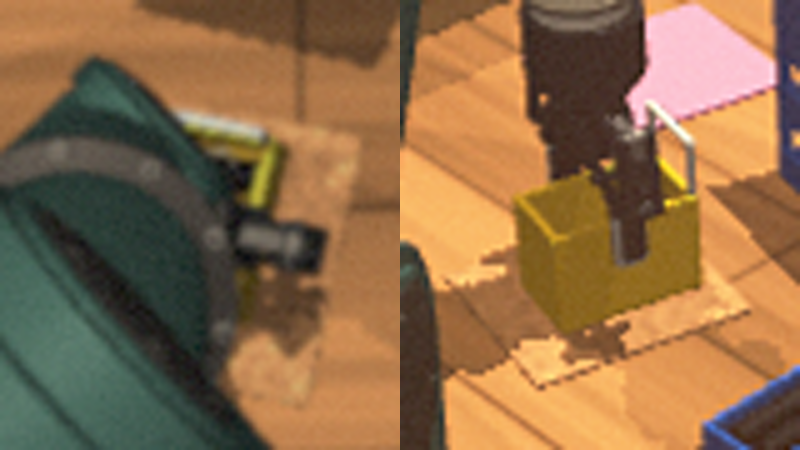

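The near finger stands outside the long side at (630,240), with the bar at (670,130) clear of the gripper's body. Closing, then a small lift.

Call:
carry_out([
  {"linear": [0, 0, 0], "angular": [0, 0, 0], "hand": 0.9},
  {"linear": [0, 0, 0], "angular": [0, 0, 0], "hand": 0.8},
  {"linear": [0, 0, 0], "angular": [0, 0, 0], "hand": 0.75},
  {"linear": [0, 0, 0], "angular": [0, 0, 0], "hand": 0.7},
  {"linear": [0, 0, 0], "angular": [0, 0, 0], "hand": 0.6},
  {"linear": [0, 0, 0], "angular": [0, 0, 0], "hand": 0.4},
  {"linear": [0, 0, 0], "angular": [0, 0, 0], "hand": 0.2},
  {"linear": [0, 0, 0], "angular": [0, 0, 0], "hand": 0},
  {"linear": [0, 0, 0], "angular": [0, 0, 0], "hand": 0},
  {"linear": [0, 0, 0], "angular": [0, 0, 0], "hand": 0},
])

```text
time_s: 21.65
tcp_pos: [392.1, 284.6, 57.9]
orientation: [0.114, 0.994, 0.0, 0.0]
ft_force: [-0.6, -1.0, 5.8]
opening: 61.1
```

Call:
carry_out([
  {"linear": [0, 0, -0.3], "angular": [0, 0, 0], "hand": 0},
  {"linear": [0, 0, -0.8], "angular": [0, 0, 0], "hand": 0},
  {"linear": [0, 0, -0.9], "angular": [0, 0, 0], "hand": 0},
  {"linear": [0, 0, 0], "angular": [0, 0, 0], "hand": 0},
])

```text
time_s: 21.98
tcp_pos: [392.4, 284.8, 78.6]
orientation: [0.114, 0.994, 0.001, 0.001]
ft_force: [-0.0, 0.0, -2.0]
opening: 61.1
```

```bash
python3 num.py
```

```text
21.98 [392.4 284.8  78.6] yaw_y 76.95 F [-0.  0. -2.] z [ 0.002  0.002 -1.   ] op 61.1 q [-0.71  0.59 -0.02  2.26  0.03  0.29  0.59]
```

Held, with full weight on the hand. I'll raise it and refit the stack from the first, unobstructed pictures.

Call:
carry_out([
  {"linear": [0, 0, -1], "angular": [0, 0, 0], "hand": 0},
  {"linear": [0, 0, -2], "angular": [0, 0, 0], "hand": 0},
  {"linear": [0, 0, -2.5], "angular": [0, 0, 0.3], "hand": 0},
  {"linear": [0, 0, -2.5], "angular": [0, 0, 0.5], "hand": 0},
  {"linear": [0, 0, -2.5], "angular": [0, 0, 0.5], "hand": 0},
  {"linear": [0, 0, -2.5], "angular": [0, 0, 0.5], "hand": 0},
  {"linear": [0, 0, -2.5], "angular": [0, 0, 0.3], "hand": 0},
  {"linear": [0, 0, -2], "angular": [0, 0, 0], "hand": 0},
  {"linear": [0, 0, -1], "angular": [0, 0, 0], "hand": 0},
  {"linear": [0, 0, 0], "angular": [0, 0, 0], "hand": 0},
])

```text
time_s: 22.82
tcp_pos: [392.6, 285.1, 264.4]
orientation: [0.132, 0.991, 0.002, 0.002]
ft_force: [-0.8, 0.4, -1.4]
opening: 60.8
```

```bash
cat > f4.py <<'E'
from f3 import *
S0=capture("side");T0=capture("top");out={}
for p,f in((S0,"side0"),(T0,"top0")): p["img"]=cv2.imread(f"pics/{f}.png")[:,:,::-1].copy()
parts=[B(-58,58,-71,71,60,104),B(-58,58,-71,-67,60,118),B(-58,58,67,71,60,118),B(-58,-54,-71,71,60,179),B(54,58,-71,71,60,179)]
M=[]
for p in(S0,T0):
    h=cv2.cvtColor(p["img"],cv2.COLOR_RGB2HSV)
    mk=((h[...,0]>102)&(h[...,0]<132)&(h[...,1]>100)).astype(np.uint8);mk=cv2.morphologyEx(mk,cv2.MORPH_CLOSE,np.ones((3,3)))
    x=np.array([604,227,-.265]);z=np.zeros(mk.shape,np.uint8)
    cv2.fillPoly(z,[hull(p,W(x,B(-85,85,-98,98,106 if p is S0 else 0,195)))],1,shift=4)
    z[0 if p is T0 else int(proj(p,W(x,(-58,71,140))[0])[1])+99:]=0 if p is S0 else z[0:]
    r=np.zeros(mk.shape,np.uint8);cv2.fillPoly(r,[hull(p,W(x,B(-58,58,-71,71,0,62)))],1,shift=4)
    if p is S0: z[cv2.dilate(r,np.ones((9,9)))>0]=0
    M.append((p,mk,z))
def cost(x,idx):
    c=0
    for i in idx:
        p,mk,z=M[i];r=np.zeros((1680,2240),np.uint8)
        for k,P in enumerate(parts):
            if i==1:P=[(a,b,0 if cc==60 else cc) for a,b,cc in P]
            cv2.fillPoly(r,[np.int32(cv2.convexHull(np.float32([(proj(p,v)+.5)*4 for v in W(x,P)])))],255)
        r=cv2.resize(r,(560,420),interpolation=cv2.INTER_AREA)/255.;c+=(np.abs(r-mk)*(z>0)).sum()
    return c
for idx in((0,),(1,),(0,1)):
    x0=np.array([604,227,-.265])
    s=min((minimize(cost,x0+[0,0,a],args=(idx,),method="Nelder-Mead",options=dict(initial_simplex=x0+[0,0,a]+np.array([[0,0,0],[6,0,0],[0,6,0],[0,0,.06]]))) for a in(-.05,0,.05)),key=lambda s:s.fun)
    print(idx,s.x,np.degrees(s.x[2]),s.fun)
E
python3 f4.py; python3 num.py
python3 - <<'E'
from f3 import *
S=capture("side");s=telemetry.sense();t=s["tcp_pos"];print(t)
x,f,n=fitbin(S,[t[0]+5.6,t[1]-1.5,-.263],t[2]-54.9);print(x,np.degrees(x[2]),f,n)
E
```

```text
(0,) [492.89  85.72  -0.8 ] -45.73245972199788 201.25098039215686
(1,) [608.32 228.16  -0.29] -16.486400093731444 245.7254901960784
(0, 1) [606.63 227.    -0.32] -18.11273055160782 945.7529411764706
22.92 [391.2 283.9 261.6] yaw_y 74.86 F [ 0.8 -0.3 -3. ] z [-0.001 -0.    -1.   ] op 61.0 q [-0.71  0.27 -0.01  2.13  0.    0.74  0.58]
[390.87 283.68 260.94]
[401.52 287.52  -0.29] -16.783209678761008 231.74509803921566 938
```

Run:
```python
import cv2,numpy as np
s=cv2.imread("pics/side0.png");t=cv2.imread("pics/top0.png")
a=cv2.resize(t[142:217,187:262],(525,525),interpolation=cv2.INTER_CUBIC)[:, :525]
b=cv2.resize(s[163:238,237:294],(399,525),interpolation=cv2.INTER_CUBIC)
a=cv2.resize(t[142:217,190:262],(400,417),interpolation=cv2.INTER_CUBIC) if 0 else a
c=np.zeros((525,800,3),np.uint8)
b=cv2.resize(s[163:223,237:294],None,fx=7,fy=7,interpolation=cv2.INTER_CUBIC)
a=cv2.resize(t[142:217,187:262],None,fx=5.3,fy=5.3,interpolation=cv2.INTER_CUBIC)
c[:a.shape[0],:a.shape[1]]=a;c[:b.shape[0],400:400+b.shape[1]]=b
cv2.imwrite("pics/stk.png",cv2.convertScaleAbs(c,alpha=1.6));print(a.shape,b.shape)
```

```text
(398, 398, 3) (420, 399, 3)
```

View pics/stk.png

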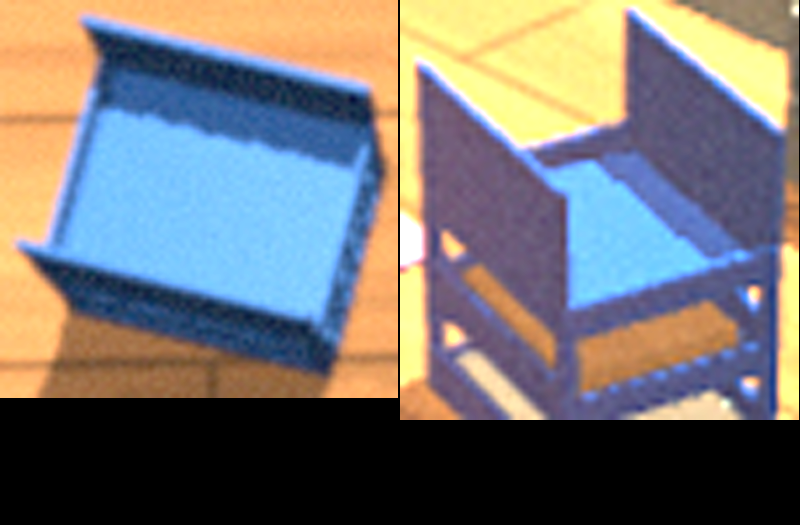

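The enlarged crop shows the end walls' top edges. In the top view the far edge runs (82,21)–(369,91) and the near edge (19,246)–(314,322). In the side view the near edge runs (418,65)–(566,196) and the far edge (630,12)–(783,132). I'll fit the pose to these corners.

```bash
cat > f5.py <<'E'
from fit import *
S=dict(np.load("S.npz"));T=capture("top")
mod=[(56,71,179),(56,-71,179),(-56,71,179),(-56,-71,179)]
ut=np.array([(82,21),(369,91),(19,246),(314,322)])/5.3+[187,142]-.5
us=np.array([(230,12),(383,132),(18,65),(166,196)])/7+[237,163]-.5
def fit(o,free):
    def g(q):return np.concatenate([proj(p,W(q,P)[0]+[0,0,q[3] if free else 0])-u for p,U in o for P,u in zip(mod,U)])
    s=least_squares(g,[604,227,-.26,0]);return s.x,np.degrees(s.x[2]),g(s.x).reshape(-1,2)
print("top",*fit([(T,ut)],0));print("side",*fit([(S,us)],0));print("both",*fit([(T,ut),(S,us)],1))
E
python3 f5.py
```

```text
top [604.5  226.32  -0.26   0.  ] -14.967159206536572 [[-0.01  0.3 ]
 [ 0.53  0.21]
 [-0.16  0.17]
 [-0.35 -0.66]]
side [606.05 225.7   -0.27   0.  ] -15.222182866369012 [[-0.33 -0.24]
 [-0.04  0.41]
 [ 0.3  -0.14]
 [ 0.06 -0.03]]
both [604.87 225.9   -0.26   0.29] -15.034081218767929 [[ 0.17  0.09]
 [ 0.71  0.07]
 [-0.03 -0.04]
 [-0.23 -0.81]
 [-0.7  -0.23]
 [-0.31  0.39]
 [-0.05 -0.08]
 [-0.17  0.01]]
```

Both cameras agree on the stack at (605, 226), yaw -15.0°, with a 0.3 mm height residual. Moving the bin to hover over the tray.

Call:
carry_out([
  {"linear": [-0.8, 0, 0], "angular": [0, 0, 0], "hand": 0},
  {"linear": [-2, 0, 0], "angular": [0, 0, 0], "hand": 0},
  {"linear": [-3, 0, 0], "angular": [0, 0, 0], "hand": 0},
  {"linear": [-3, 0, 0], "angular": [0, 0, 0], "hand": 0},
  {"linear": [-3, 0, 0], "angular": [0, 0, 0], "hand": 0},
  {"linear": [-3, 0, 0], "angular": [0, 0, 0], "hand": 0},
  {"linear": [-3, 0, 0], "angular": [0, 0, 0], "hand": 0},
  {"linear": [-2, 0, 0], "angular": [0, 0, 0], "hand": 0},
  {"linear": [-1.2, 0, 0], "angular": [0, 0, 0], "hand": 0},
  {"linear": [-0.4, -0.1, 0], "angular": [0, 0, 0], "hand": 0},
])

```text
time_s: 23.85
tcp_pos: [600.2, 225.9, 260.6]
orientation: [0.133, 0.991, -0.001, -0.0]
ft_force: [-0.1, 0.2, -1.9]
opening: 61.4
```

Call:
carry_out([
  {"linear": [0, 0, 0.5], "angular": [0, 0, 0], "hand": 0},
  {"linear": [0, 0, 1], "angular": [0, 0, 0], "hand": 0},
  {"linear": [0, 0, 0.5], "angular": [0, 0, 0], "hand": 0},
  {"linear": [0, 0, 0], "angular": [0, 0, 0], "hand": 0},
  {"linear": [0, 0, 0], "angular": [0, 0, 0], "hand": 0},
])

```text
time_s: 24.27
tcp_pos: [596.4, 228.2, 241.1]
orientation: [0.131, 0.991, -0.0, -0.001]
ft_force: [-0.6, 0.1, -1.7]
opening: 61.3
```

```bash
python3 num.py
python3 - <<'E'
from fit import *
S=capture("side");T=capture("top");t=telemetry.sense()["tcp_pos"];print(t)
np.savez("SH.npz",**S,tcp=t)
p=S;c=proj(p,[605,226,190]);o=np.int32(np.round(c))-[36,38]
a=cv2.resize(p["color"][o[1]:o[1]+80,o[0]:o[0]+72,::-1],None,fx=7.4,fy=7.4,interpolation=cv2.INTER_CUBIC)
cv2.imwrite("pics/hov.png",cv2.convertScaleAbs(a,alpha=1.5));print(o,a.shape)
yaw=np.radians(-15.0);bc=t+np.array([np.cos(yaw),np.sin(yaw),0])*5.8;print(bc)
for P in [(-50,-31,0),(50,-31,0),(-50,31,0),(-50,-31,70),(50,-31,70),(-50,31,70)]:
    X=W([bc[0],bc[1],yaw],P)[0]+[0,0,t[2]-54.9];print(P,(proj(S,X)+.5-o)*7.4)
E
```

```text
24.27 [596.4 228.2 241.1] yaw_y 74.96 F [-0.6  0.1 -1.7] z [-0.002 -0.001 -1.   ] op 61.3 q [-0.46  0.49  0.03  1.82 -0.02  0.83  0.89]
[597.6  228.08 242.2 ]
[229 136] (592, 533, 3)
[603.2  226.58 242.2 ]
(-50, -31, 0) [195.92 346.95]
(50, -31, 0) [398.11 291.31]
(-50, 31, 0) [127.67 286.71]
(-50, -31, 70) [193.55 198.86]
(50, -31, 70) [400.41 145.9 ]
(-50, 31, 70) [123.81 141.33]
```

View pics/hov.png

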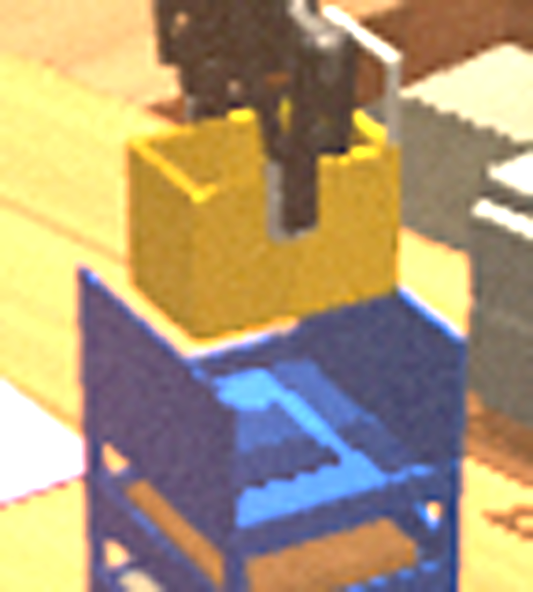

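The hovering bin's rim corners at (196,198), (400,148) and (130,142) match the prediction within about 1 px. I'll shift 2 mm towards +x and lower slowly, watching the force.

Call:
carry_out([
  {"linear": [-0.18, 0, 0], "angular": [0, 0, 0], "hand": 0},
  {"linear": [0, 0, 0.5], "angular": [0, 0, 0], "hand": 0},
  {"linear": [0, 0, 0.6], "angular": [0, 0, 0], "hand": 0},
  {"linear": [0, 0, 0.6], "angular": [0, 0, 0], "hand": 0},
  {"linear": [0, 0, 0.3], "angular": [0, 0, 0], "hand": 0},
  {"linear": [0, 0, 0], "angular": [0, 0, 0], "hand": 0},
])

```text
time_s: 24.87
tcp_pos: [598.9, 226.7, 220.6]
orientation: [0.132, 0.991, -0.001, -0.001]
ft_force: [-0.3, -0.5, -2.5]
opening: 61.1
```

Call:
carry_out([
  {"linear": [0, 0, 0.5], "angular": [0, 0, 0], "hand": 0},
  {"linear": [0, 0, 0.5], "angular": [0, 0, 0], "hand": 0},
  {"linear": [0, 0, 0], "angular": [0, 0, 0], "hand": 0},
])

```text
time_s: 25.12
tcp_pos: [599.2, 226.8, 210.8]
orientation: [0.132, 0.991, -0.001, -0.001]
ft_force: [0.2, -0.2, -1.9]
opening: 60.9
```

```bash
python3 num.py; python3 num.py
```

```text
25.12 [599.2 226.8 210.8] yaw_y 74.86 F [ 0.2 -0.2 -1.9] z [-0.002 -0.001 -1.   ] op 60.9 q [-0.45  0.53  0.03  1.84 -0.02  0.78  0.89]
25.12 [599.2 226.8 210.8] yaw_y 74.86 F [ 0.2 -0.2 -1.9] z [-0.002 -0.001 -1.   ] op 60.9 q [-0.45  0.53  0.03  1.84 -0.02  0.78  0.89]
```

No contact 23 mm below the wall tops. Continuing down.

Call:
carry_out([
  {"linear": [0, 0, 0.5], "angular": [0, 0, 0], "hand": 0},
  {"linear": [0, 0, 0.8], "angular": [0, 0, 0], "hand": 0},
  {"linear": [0, 0, 0.8], "angular": [0, 0, 0], "hand": 0},
  {"linear": [0, 0, 0.8], "angular": [0, 0, 0], "hand": 0},
  {"linear": [0, 0, 0.8], "angular": [0, 0, 0], "hand": 0},
  {"linear": [0, 0, 0.6], "angular": [0, 0, 0], "hand": 0},
  {"linear": [0, 0, 0.2], "angular": [0, 0, 0], "hand": 0},
  {"linear": [0, 0, 0], "angular": [0, 0, 0], "hand": 0},
])

```text
time_s: 25.78
tcp_pos: [599.3, 226.9, 166.0]
orientation: [0.132, 0.991, -0.0, -0.001]
ft_force: [-0.4, 0.3, -1.7]
opening: 60.8
```

Call:
carry_out([
  {"linear": [0, 0, 0.2], "angular": [0, 0, 0], "hand": 0},
  {"linear": [0, 0, 0], "angular": [0, 0, 0], "hand": 0},
])

```text
time_s: 25.95
tcp_pos: [600.0, 227.2, 165.1]
orientation: [0.132, 0.991, 0.0, 0.0]
ft_force: [0.7, 0.5, -1.9]
opening: 60.9
```

Call:
carry_out([
  {"linear": [0, 0, 0.1], "angular": [0, 0, 0], "hand": 0},
  {"linear": [0, 0, 0], "angular": [0, 0, 0], "hand": 0},
])

```text
time_s: 26.12
tcp_pos: [599.9, 227.2, 164.2]
orientation: [0.132, 0.991, 0.0, 0.0]
ft_force: [-0.4, -0.1, -1.7]
opening: 61.6
```

Call:
carry_out([
  {"linear": [0, 0, 0.2], "angular": [0, 0, 0], "hand": 0},
  {"linear": [0, 0, 0], "angular": [0, 0, 0], "hand": 0},
])

```text
time_s: 26.28
tcp_pos: [599.7, 227.0, 161.9]
orientation: [0.132, 0.991, -0.0, -0.0]
ft_force: [-0.8, 0.1, -2.2]
opening: 61.3
```

Call:
carry_out([
  {"linear": [0, 0, 0.1], "angular": [0, 0, 0], "hand": 0},
  {"linear": [0, 0, 0], "angular": [0, 0, 0], "hand": 0},
])

```text
time_s: 26.45
tcp_pos: [599.7, 227.0, 160.9]
orientation: [0.132, 0.991, -0.0, -0.0]
ft_force: [-0.2, 0.4, -1.6]
opening: 61.4
```

Call:
carry_out([
  {"linear": [0, 0, 0.1], "angular": [0, 0, 0], "hand": 0},
  {"linear": [0, 0, 0], "angular": [0, 0, 0], "hand": 0},
])

```text
time_s: 26.62
tcp_pos: [599.7, 227.0, 159.8]
orientation: [0.132, 0.991, -0.0, -0.0]
ft_force: [1.0, -0.2, -2.2]
opening: 61.1
```

Call:
carry_out([
  {"linear": [0, 0, 0.07], "angular": [0, 0, 0], "hand": 0},
  {"linear": [0, 0, 0], "angular": [0, 0, 0], "hand": 0},
])

```text
time_s: 26.78
tcp_pos: [599.8, 227.1, 159.2]
orientation: [0.132, 0.991, -0.0, -0.0]
ft_force: [0.2, 0.7, -2.1]
opening: 60.9
```

Call:
carry_out([
  {"linear": [0, 0, 0.06], "angular": [0, 0, 0], "hand": 0},
  {"linear": [0, 0, 0], "angular": [0, 0, 0], "hand": 0},
])

```text
time_s: 26.95
tcp_pos: [599.8, 227.1, 159.1]
orientation: [0.132, 0.991, 0.0, -0.0]
ft_force: [-1.6, 0.4, 1.0]
opening: 61.0
```

Contact has begun, with the force up 3 N. I'll press slightly, then open gently and only as far as needed.

Call:
carry_out([
  {"linear": [0, 0, 0.03], "angular": [0, 0, 0], "hand": 0},
  {"linear": [0, 0, 0], "angular": [0, 0, 0], "hand": 0},
  {"linear": [0, 0, 0], "angular": [0, 0, 0], "hand": 0.78},
  {"linear": [0, 0, 0], "angular": [0, 0, 0], "hand": 0.84},
  {"linear": [0, 0, 0], "angular": [0, 0, 0], "hand": 0.88},
  {"linear": [0, 0, 0], "angular": [0, 0, 0], "hand": 0.9},
  {"linear": [0, 0, 0], "angular": [0, 0, 0], "hand": 0.9},
])

```text
time_s: 27.53
tcp_pos: [600.0, 227.1, 158.3]
orientation: [0.132, 0.991, 0.0, 0.0]
ft_force: [0.6, -0.6, -0.4]
opening: 76.6
```

Call:
carry_out([
  {"linear": [0, 0, -0.4], "angular": [0, 0, 0], "hand": 0.9},
  {"linear": [0, 0, -0.8], "angular": [0, 0, 0], "hand": 0.9},
  {"linear": [0, 0, -1.5], "angular": [0, 0, 0], "hand": 0.9},
  {"linear": [0, 0, -2.5], "angular": [0, 0, 0], "hand": 0.9},
  {"linear": [0, 0, -3], "angular": [0, 0, 0], "hand": 0.9},
  {"linear": [0, 0, -3], "angular": [0, 0, 0], "hand": 0.9},
  {"linear": [0, 0, -3], "angular": [0, 0, 0], "hand": 0.9},
  {"linear": [0, 0, -3], "angular": [0, 0, 0], "hand": 0.9},
  {"linear": [0, 0, -1], "angular": [0, 0, 0], "hand": 0.9},
])

```text
time_s: 28.28
tcp_pos: [602.1, 227.9, 346.6]
orientation: [0.132, 0.991, 0.003, 0.004]
ft_force: [0.6, 0.1, 0.8]
opening: 76.9
```

Call:
carry_out([
  {"linear": [1, 1, 0], "angular": [0, 0, 0], "hand": 0.9},
  {"linear": [1, 3, 0], "angular": [0, 0, 0], "hand": 0.9},
  {"linear": [1, 3, 0], "angular": [0, 0, 0], "hand": 0.9},
  {"linear": [1, 3, 0], "angular": [0, 0, 0], "hand": 0.9},
  {"linear": [1, 3, 0], "angular": [0, 0, 0], "hand": 0.9},
  {"linear": [1, 3, 0], "angular": [0, 0, 0], "hand": 0.9},
  {"linear": [1, 3, 0], "angular": [0, 0, 0], "hand": 0.9},
  {"linear": [1, 3, 0], "angular": [0, 0, 0], "hand": 0.9},
  {"linear": [0, 1, 0], "angular": [0, 0, 0], "hand": 0.9},
  {"linear": [0, 0, 0], "angular": [0, 0, 0], "hand": 0.9},
])

```text
time_s: 29.12
tcp_pos: [579.1, 475.1, 337.5]
orientation: [0.128, 0.992, -0.0, -0.002]
ft_force: [-0.6, -0.9, 0.0]
opening: 76.9
```

```bash
python3 num.py; python3 look.py fin 605 226 165
python3 - <<'E'
import cv2
a=cv2.imread("pics/fin.png");cv2.imwrite("pics/fin2.png",cv2.convertScaleAbs(a,alpha=1.4))
E
```

```text
29.12 [579.1 475.1 337.5] yaw_y 75.27 F [-0.6 -0.9  0. ] z [-0.004  0.    -1.   ] op 76.9 q [-0.75  0.55  0.    1.46 -0.01  1.13  0.57]
29.2167 [581.88546951 469.08519361 338.50391626] [ 0.61571685  0.93232183 -0.4658634 ] 76.89589935257318 [ 1.31570014e-01  9.91305028e-01 -1.72353728e-03 -8.37824996e-04]
```

View pics/fin2.png

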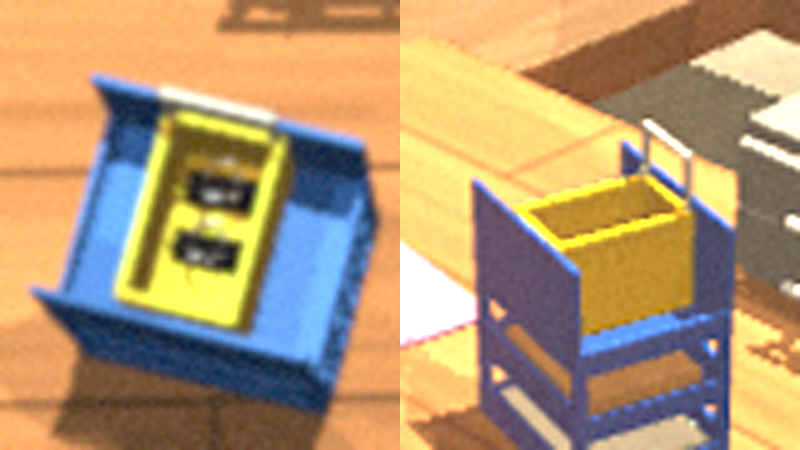

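The bin sits flat between the end walls with both clips visible at (220,190) and (205,250) in the top crop, and the gripper is clear. Handing in.

Run:
```python
from h import *
from plant import workorder
S=capture("side");T=capture("top")
a=cv2.imread("pics/top0.png")[:,:,::-1];d=np.abs(a.astype(int)-T["color"]).max(2)
for n,(x,y,w,h) in dict(punch=(330,222,42,48),tape=(395,240,50,46),pens=(264,222,32,66),grey_green=(387,160,70,45),glue=(304,150,26,40)).items():print(n,round(d[y:y+h,x:x+w].mean(),1))
print("ref",round(d[300:340,420:520].mean(),1));print(workorder.finish_job())
```

```text
punch 17.1
tape 13.3
pens 9.4
grey_green 9.4
glue 11.8
ref 15.1
the job is handed in; nothing more can be done
None
```

I lifted the yellow bin off its hooks by the front wall and kept it level. I stood it on the cork mat and let go, then took it again by its long sides and set it down in the top blue tray. The job was handed in at about 29 s.

**Last checks:**
- **Bin in the tray:** the final pictures show it standing level between the two high end walls with both clips inside and the gripper well clear. The set-down showed contact at the expected floor height, with only a few newtons read there. The mat set-down read 11 N.
- **Bystanders:** the picture difference from the start at the punch, tape, pen tray, glue and the other two bins is close to plain wood background noise (9–17 against 15). They appear unmoved.

**Checks that failed or disagreed:**
- Colour-mask fits of the stack gave unreliable poses, so I replaced them with corner fits. Those agreed between the two cameras to about 1.5 mm.
- One side-camera fit of the bin on the mat was about 4–5 mm off the hand-based pose. Over the tray, camera and hand agreed to about 1 px (roughly 2 mm), and the bin went in without touching the walls.

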